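Load a glass-paint trial tile under the spring clip of a viewing stage

TASK

One of the two small viewing stages already holds the reference tile; the other is empty, with its trial tile lying loose on the bed in front of the clip. Hold that stage's clip open by pressing its thumb tab down with one fingertip and, with the other fingertip, push the trial tile beneath it until it is fully home against the end stops, then let the clip come down on the tile and move clear. Do not lift the tile, do not let the clip rub on its painted face on the way in, and leave the reference tile and the other things on the bench where they are.

Things in the scene. Friction and masses are not known exactly. Their poses are not given: they have to be found in the camera images.
- stage: the empty viewing stage, fixed to the bench: aluminium plate 170 mm long (x), 100 mm wide (y). Origin: centre of its underside, on the bench. +x points from the loading end (nearest the robot) to the end stops and clip: the way the tile is pushed. Heights above the bench: plate top 17 mm, ledges that carry the tile 22 mm, side guides 26 mm (63 mm apart), end stops 28 mm.
- stage_stop (a point): middle of the end-stop faces at ledge height (x = +33 mm, z = 22 mm in the stage's frame, same axes). The bed runs from here back to the loading end at stage x = -85 mm. Between its two ledges is a recess 36 mm wide (y -18 to +18 mm), floor 17 mm above the bench, open at the loading end: a fingertip can run along it below tile level.
- clip_pin (a point): the clip's hinge pin, fixed on the stage (x = +43 mm, z = 34 mm in its frame, same axes), between two lugs (stage x = +38 to +48 mm, y to +-13 mm, tops 38 mm above the bench). In front of it the clip's curled tip, 15 mm wide, stands over the bed at stage x = +15 to +21 mm; behind it is the thumb tab.
- clip (a joint): angle of that clip, a see-saw of spring steel, rad: 0 = at rest, tip 4 mm above the ledges (too low for the tile). Pressing the tab down raises the tip: at tile-top height at 0.17, 1 mm above it at 0.20, 3.5 mm at 0.30, hard stop at 0.40. It springs back when let go: about 2.5 N at the middle of the tab starts it moving, about 6 N holds it at 0.30.
- clip_tab (a point): middle of the upper face of that clip's flat thumb tab, moving with the clip. The tab is 28 mm long (stage x = +51 to +79 mm when level) and 22 mm wide. With the clip at rest it slopes up by 0.30 rad away from the stops and this point is 31 mm above the bench; with the clip at 0.30 rad it is level, 24 mm above the bench, 7 mm above the plate.
- tile: the trial tile: green glass, 34 mm along x, 60 mm along y, 8 mm thick, dark painted lines on its upper face, 42 g or so, lying loose on the stage's ledges between the guides (1.5 mm play a side) with the end towards the stops clear of the clip's tip. Origin: centre of its underside, axes as the stage's. Home against the stops its origin is at x = +16 mm in the stage's frame.
- ref_tile: the reference tile, the same kind of tile, already home and held under the clip of the other stage; leave it alone
- ref_stage: the other viewing stage, same as the first (same frame), already loaded; fixed to the bench; leave it alone
- jar: closed glass jar with a steel cap, 64 mm diameter, 85 mm high, standing between the two stages; a bystander
- cutter: brass-handled glass cutter, about 135 mm long, 15 mm thick, lying on the bench near the middle; a bystander
- brush: flat bench brush with a wooden handle, lying on the bench on the robot's side of the stages; a bystander
- foil_roll: roll of copper foil lying flat, 72 mm across, 9 mm high, beyond the jar; a bystander
- weight: dark steel hand weight, 56 mm across and 56 mm high, standing out to the robot's left; a bystander
- lathekin: wooden lathekin (flat stick for opening lead), about 175 mm long, 24 mm wide, lying out to the robot's right; a bystander
- pliers: grozing pliers with black grips, about 190 mm long, lying on the robot's side of the stages; a bystander
There are look-alikes about, which are no part of the job. Leave any brown or purple look-alike of the tile alone.

How it is judged:
By the outcome, as a careful person would: the job done as asked, in the order asked, and still so for the second after the job is handed in, with the robot touching nothing.
It also fails if it takes over 59 s, if anything falls off the work surface, if the arm or the gripper's body presses on something with over 40 N, if the wrist force passes 120 N, or if a joint passes its speed limit or range.

ROBOT

A 7-joint arm with a two-finger parallel gripper is mounted at the origin on the work surface. World frame = base frame: x ahead of the robot, y to its left, z up, the work surface at z = 0. Lengths are in mm, angles in rad, forces in N, time in s.
With the tool pointing down it reaches from about 425 to 950 mm from the base axis. Payload 4.7 kg.
Tool frame: the origin (TCP) lies at the very end of the fingers, on their centre line; the grasp point (between the pads) lies 19 mm behind it; z points along the fingers, y is the line along which they close (so a half turn about z gives the same grasp; the last joint's range is limited). The gripper opens to 87 mm and grips with 3 to 60 N. Pads are 19 mm wide; open, the fingers measure 117 mm over their backs; the gripper's body (75 mm by 190 mm) begins 51 mm behind the grasp point.
Start: joints at [1.316, 0.469, -0.049, 1.532, 0.024, 1.141, -0.082], TCP at [151.17, -657.873, 222.573] pointing down, gripper open.
Joint ranges: [-2.59, 2.59], [-0.33, 1.99], [-1.39, 1.29], [0.1, 2.45], [-1.04, 4.18], [0.21, 1.99], [-2.66, 2.66]. Speed limits (rad/s): [2.57, 2.57, 3.14, 3.14, 3.14, 3.14, 3.14].

INTERFACE

Orientations are given as a unit quaternion [w, x, y, z].
In Python, from bench import status, vision, workorder gives the robot as it stands.
- The arm moves only by the tool jog_arm, never from a script. Its argument "steps" is a list of rows, each an object of numbers: "x", "y", "z": the shift along the world's x, y, z in m; "wx", "wy", "wz": the turn, a rotation vector about the world's x, y, z in rad; "gripper": the opening, from 0 (shut) to 1 (fully open). In form: [{"x": .., "y": .., "z": .., "wx": .., "wy": .., "wz": .., "gripper": ..}, ...]. A call has 1 to 20 rows; each row shifts and turns the commanded pose from where the row before left it; what a row does not reach is not made up. A row lasts 1/10 s, in which the tool goes at most 50 mm and 8.59 degrees, less where a joint would pass 70% of its speed; a pose out of reach is approached as far as the arm can. A call is refused whole if a number of a shift passes 0.05 or a number of a turn 0.15, either way. A call with a gripper value outside its range is refused whole. The fingers move at their own pace and stop on an object; "newtons" is the grip in N (left out, the last holds). Time passes only in rows, so rows that do not move let the fingers close. It gives the time, the measured TCP pose, the force, the opening and the grip force at its end, in the units of the state.
- status.get_obs(): the state, without advancing time (a new reading comes with each control period).
- vision.camera(name): name is "scene" or "top" or "wrist"; returns the picture (384x512x3 uint8, red, green, blue); there is no depth.
- vision.camera_model(name): a dict with "intrinsics" (3x3 intrinsics, pixels), "xyz" and "attitude" of the camera in the world; the wrist camera has in their place "mount" (4x4, takes a point from camera to tool coordinates, whose origin is the TCP and whose axes are the flange's). Camera axes: x right, y up, looking along -z (the intrinsics and any distortion apply to the point x, -y, -z); pixel columns grow to the right and rows downward; lengths in mm; the calibration is good to about 2 mm. A picture is of the moment at which its call begins: read the wrist's pose just before it. camera_model takes no time and is no camera call.
- workorder.finish_job(): hands the job in; it is judged then, once.
The state is a dict: "clock": time; "joint_positions": joint angles; "joint_velocities": joint speeds; "effort": joint torques, N m; "eef_pos": TCP position; "eef_rot": TCP orientation; "ft_force": force on the tool from outside, world axes, zero at the start; "moment": the same for the moment, N m; "gripper_width": finger opening in mm; "gripper_force": force on a finger pad.
Only numpy, scipy, OpenCV 4.12 (cv2) and the standard library are available. Lean on these libraries where they do the work, as an engineer would, in place of code of your own. Each camera call takes 0.05 s, during which the arm holds its last target. There are 200 camera calls.

## Working session

There is one attempt and no reset: what is moved stays moved. The work goes in short steps, Python scripts to look and compute and a tool call to move; the robot and the scene stay as the last step left them, time stands still between calls to the robot, and variables do not carry over. Pictures are saved under pics/ and viewed, at most 10 in all, crops included, and the job is handed in when it is done.

Besides the shell and the picture viewer there is one more tool, called as a command line: name --argument value ..., lists and objects as JSON in quotes. jog_arm: Moves the arm, as the interface text tells. Its arguments: {"type":"object","properties":{"steps":{"type":"array"},"newtons":{"type":"number"}},"required":["steps"]}

```bash
mkdir -p pics; ls; python3 - <<'E'
from bench import status, vision
import cv2
o=status.get_obs();print({k:o[k] for k in('clock','eef_pos','eef_rot','gripper_width','ft_force')})
for n in('top','scene'):
    im=vision.camera(n);cv2.imwrite(f'pics/{n}0.png',im[:,:,::-1]);m=vision.camera_model(n);print(n,m)
print(vision.camera_model('wrist'))
E
```

```text
pics
{'clock': 0.0, 'eef_pos': array([ 150.98684235, -657.3079527 ,  221.50600934]), 'eef_rot': array([-9.31681832e-04,  9.93629561e-01,  1.12691607e-01, -1.68397276e-04]), 'gripper_width': 86.66544744529365, 'ft_force': array([-0.35992523,  0.28738741,  0.22983419])}
top {'intrinsics': array([[443.89490861,   0.        , 260.68570808],
       [  0.        , 443.89490861, 181.35004389],
       [  0.        ,   0.        ,   1.        ]]), 'xyz': array([ 352.47736812,  -18.9068274 , 1066.47972402]), 'attitude': array([-0.69584129, -0.07480714,  0.05292064,  0.71232591])}
scene {'intrinsics': array([[392.83285197,   0.        , 254.00372289],
       [  0.        , 392.83285197, 188.53300433],
       [  0.        ,   0.        ,   1.        ]]), 'xyz': array([1274.62055348, -211.45481775,  844.82378369]), 'attitude': array([0.73212843, 0.31567637, 0.23266165, 0.55696046])}
{'intrinsics': array([[309.93144596,   0.        , 252.0815429 ],
       [  0.        , 309.93144596, 190.96872926],
       [  0.        ,   0.        ,   1.        ]]), 'mount': array([[-3.49539310e-04,  9.68068905e-01,  2.50684010e-01,
         6.86529950e+01],
       [ 9.99999346e-01,  6.54921362e-05,  1.14142973e-03,
         8.73589183e-02],
       [ 1.08856479e-03,  2.50684245e-01, -9.68068295e-01,
        -1.60557481e+02],
       [ 0.00000000e+00,  0.00000000e+00,  0.00000000e+00,
         1.00000000e+00]])}
```

View pics/top0.png

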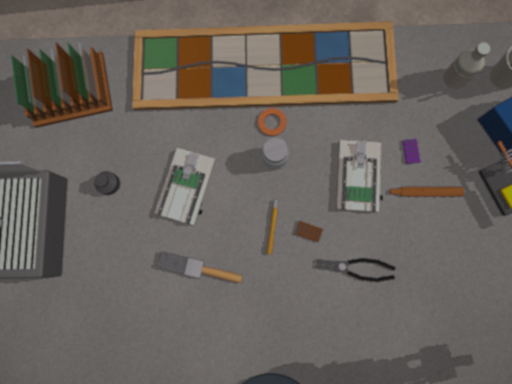

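View pics/scene0.png

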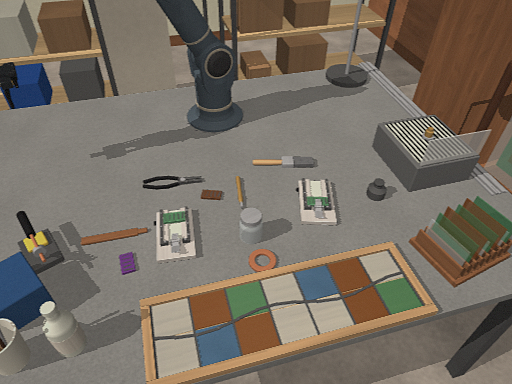

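The top view shows stages at (188,186) and (360,177). The left tile, at (187,178), looks close to its clip, and the right one, at (361,193), looks farther back. The brown (309,231) and purple (411,151) look-alikes lie on the bench. I'll enlarge both stages to decide which is empty.

```bash
cat > h.py <<'E'
import numpy as np, cv2
from scipy.spatial.transform import Rotation as R
from bench import status, vision
def rot(q): return R.from_quat([q[1],q[2],q[3],q[0]])
def cam(n,o=None):
    m=vision.camera_model(n); K=m['intrinsics']
    if n=='wrist':
        A=rot(o['eef_rot']).as_matrix(); M=m['mount']
        return K,A@M[:3,:3],A@M[:3,3]+o['eef_pos']
    return K,rot(m['attitude']).as_matrix(),m['xyz']
def px2w(c,u,v,z):
    K,A,t=c; d=A@np.array([(u-K[0,2])/K[0,0],-(v-K[1,2])/K[1,1],-1]); return t+d*(z-t[2])/d[2]
def w2px(c,p):
    K,A,t=c; q=A.T@(np.asarray(p,float)-t); return np.array([K[0,0]*q[0]/-q[2]+K[0,2],K[1,1]*-q[1]/-q[2]+K[1,2]])
E
python3 - <<'E'
from h import *
im=cv2.imread('pics/top0.png')
a=cv2.resize(im[140:235,150:225],None,fx=5.2,fy=6*5.2/6,interpolation=cv2.INTER_CUBIC)
b=cv2.resize(im[130:225,325:400],None,fx=5.2,fy=5.2,interpolation=cv2.INTER_CUBIC)
cv2.imwrite('pics/crop0.png',np.hstack([a,b]))
c=cam('top')
for p in [(188,186),(360,177),(309,231),(275,150)]: print(p,px2w(c,*p,17).round())
E
```

```text
(188, 186) [538. 187.  17.]
(360, 177) [ 549. -226.   17.]
(309, 231) [423. -99.  17.]
(275, 150) [621. -25.  17.]
```

View pics/crop0.png

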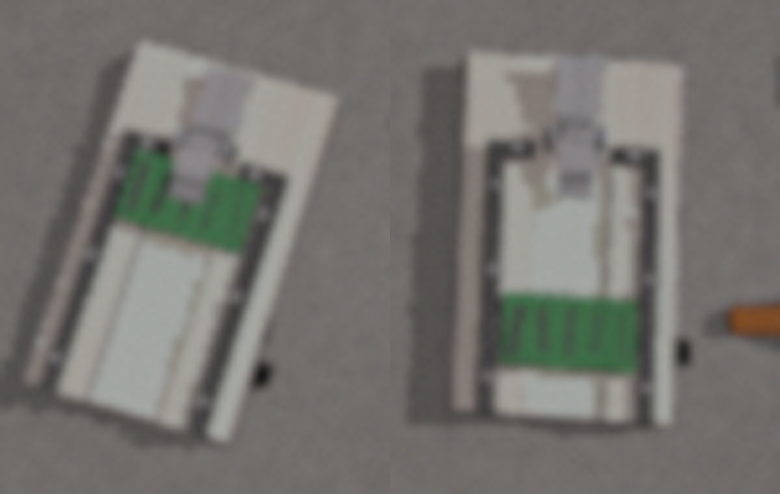

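The right-hand stage, top px (360,177), is the empty one. Its green tile lies well back from the clip, with bare bed between them. The left stage's tile is under its clip, so that one is the reference. I'll estimate the stage pose from the plate corners, then go above it and look closely.

```bash
python3 - <<'E'
from h import *
c=cam('top')
f=lambda x,y,z:px2w(c,325+(x-390)/5.2,130+y/5.2,z)
P=[f(467,52,17),f(683,65,17),f(672,425,17),f(457,410,17)]
for p in P: print(p.round(1))
print('ctr',np.mean(P,0).round(1)); 
x=(P[0]+P[1]-P[2]-P[3])/2; y=(P[0]-P[1]+P[3]-P[2])/2
print(np.linalg.norm(x),np.linalg.norm(y),np.arctan2(x[1],x[0]),np.arctan2(-y[0],y[1]))
T=[f(502,293,30),f(638,298,30),f(638,373,30),f(502,367,30)]
print('tile',np.mean(T,0).round(1),[t.round(1) for t in T])
E
```

```text
[ 641.9 -182.8   17. ]
[ 632.7 -282.4   17. ]
[ 464.8 -265.9   17. ]
[ 474.  -169.5   17. ]
ctr [ 553.3 -225.1   17. ]
168.6260564050411 98.4845742685049 -0.08857851494000238 -0.09353694224403755
tile [ 506.3 -220.    30. ] [array([ 525.2, -190.6,   30. ]), array([ 521.3, -251.5,   30. ]), array([ 487.2, -249.3,   30. ]), array([ 491.4, -188.7,   30. ])]
```

jog_arm --steps '[{"x": 0.0335, "y": 0.031, "z": -0.008, "wz": 0.1046}, {"x": 0.0335, "y": 0.031, "z": -0.008, "wz": 0.1046}, {"x": 0.0335, "y": 0.031, "z": -0.008, "wz": 0.1046}, {"x": 0.0335, "y": 0.031, "z": -0.008, "wz": 0.1046}, {"x": 0.0335, "y": 0.031, "z": -0.008, "wz": 0.1046}, {"x": 0.0335, "y": 0.031, "z": -0.008, "wz": 0.1046}, {"x": 0.0335, "y": 0.031, "z": -0.008, "wz": 0.1046}, {"x": 0.0335, "y": 0.031, "z": -0.008, "wz": 0.1046}, {"x": 0.0335, "y": 0.031, "z": -0.008, "wz": 0.1046}, {"x": 0.0335, "y": 0.031, "z": -0.008, "wz": 0.1046}, {"x": 0.0335, "y": 0.031, "z": -0.008, "wz": 0.1046}, {"x": 0.0335, "y": 0.031, "z": -0.008, "wz": 0.1046, "gripper": 0}, {"gripper": 0}, {"gripper": 0}]'

```text
invalid input
```

```bash
python3 - <<'E'
from h import *
o=status.get_obs();np.save('o1.npy',o,allow_pickle=True)
im=vision.camera('wrist')[:,:,::-1];cv2.imwrite('pics/w1.png',cv2.resize(im,None,fx=1.56,fy=1.56,interpolation=cv2.INTER_CUBIC))
print(o['clock'],o['eef_pos'],rot(o['eef_rot']).as_matrix().round(3),o['gripper_width'])
E
```

```text
0.1 [ 151.0292646  -657.34213073  221.64650077] [[ 0.975  0.224 -0.   ]
 [ 0.224 -0.975  0.002]
 [-0.    -0.002 -1.   ]] 87.286123502492
```

View pics/w1.png

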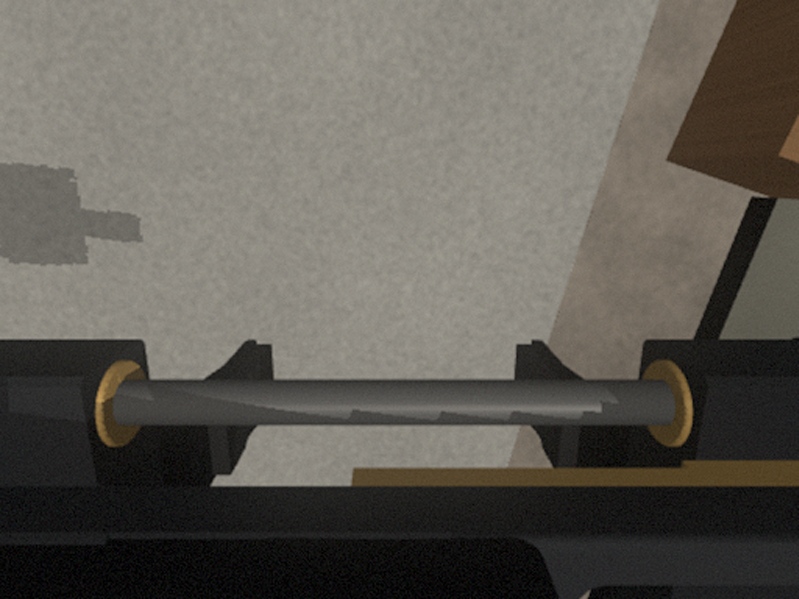

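The move was refused, so the wrist view still shows the start pose: bare bench, with the fingers at the bottom of the frame. I'll retry with every key in each row.

jog_arm --steps '[{"x": 0.0335, "y": 0.031, "z": -0.008, "wx": 0, "wy": 0, "wz": 0.1046, "gripper": 1}, {"x": 0.0335, "y": 0.031, "z": -0.008, "wx": 0, "wy": 0, "wz": 0.1046, "gripper": 1}, {"x": 0.0335, "y": 0.031, "z": -0.008, "wx": 0, "wy": 0, "wz": 0.1046, "gripper": 1}, {"x": 0.0335, "y": 0.031, "z": -0.008, "wx": 0, "wy": 0, "wz": 0.1046, "gripper": 1}, {"x": 0.0335, "y": 0.031, "z": -0.008, "wx": 0, "wy": 0, "wz": 0.1046, "gripper": 1}, {"x": 0.0335, "y": 0.031, "z": -0.008, "wx": 0, "wy": 0, "wz": 0.1046, "gripper": 1}, {"x": 0.0335, "y": 0.031, "z": -0.008, "wx": 0, "wy": 0, "wz": 0.1046, "gripper": 1}, {"x": 0.0335, "y": 0.031, "z": -0.008, "wx": 0, "wy": 0, "wz": 0.1046, "gripper": 1}, {"x": 0.0335, "y": 0.031, "z": -0.008, "wx": 0, "wy": 0, "wz": 0.1046, "gripper": 1}, {"x": 0.0335, "y": 0.031, "z": -0.008, "wx": 0, "wy": 0, "wz": 0.1046, "gripper": 1}, {"x": 0.0335, "y": 0.031, "z": -0.008, "wx": 0, "wy": 0, "wz": 0.1046, "gripper": 1}, {"x": 0.0335, "y": 0.031, "z": -0.008, "wx": 0, "wy": 0, "wz": 0.1046, "gripper": 0}, {"x": 0, "y": 0, "z": 0, "wx": 0, "wy": 0, "wz": 0, "gripper": 0}, {"x": 0, "y": 0, "z": 0, "wx": 0, "wy": 0, "wz": 0, "gripper": 0}]'

```text
clock: 1.55
eef_pos: [553.6, -284.5, 125.9]
eef_rot: [-0.001, 0.737, 0.676, -0.0]
ft_force: [-0.3, -0.4, -0.8]
gripper_width: 70.4
gripper_force: 0.0
```

```bash
python3 - <<'E'
from h import *
o=status.get_obs();np.save('o1.npy',o,allow_pickle=True)
im=vision.camera('wrist')[:,:,::-1];cv2.imwrite('pics/w2.png',cv2.resize(im,None,fx=1.5625,fy=1.5625,interpolation=cv2.INTER_CUBIC))
print(o['clock'],o['eef_pos'],rot(o['eef_rot']).as_matrix().round(3),o['gripper_width'])
E
```

```text
1.55 [ 553.58707293 -284.46567315  125.90274844] [[ 0.087  0.996 -0.001]
 [ 0.996 -0.087  0.001]
 [ 0.001 -0.001 -1.   ]] 70.42424546255062
```

View pics/w2.png

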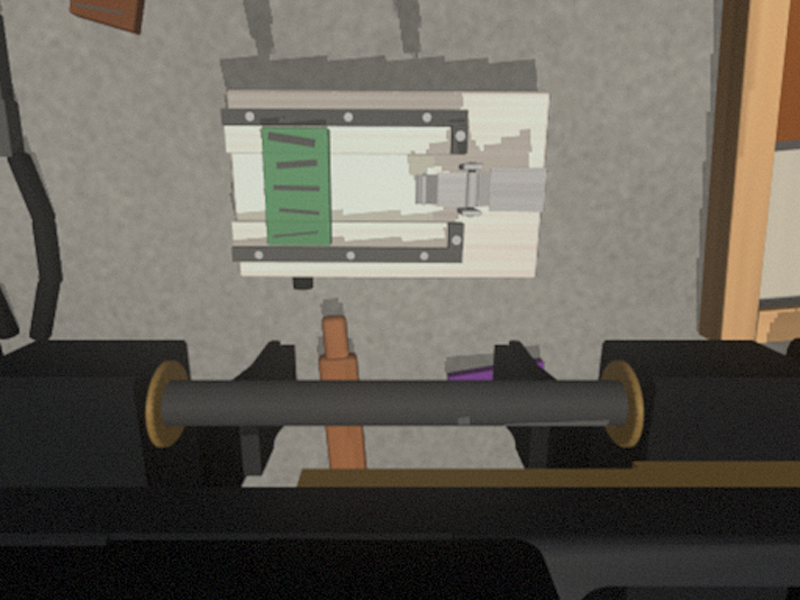

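The wrist view shows the empty stage with plate corners at (227,90), (549,93), (535,277) and (240,277). The tile spans (262,127) to (330,244). The clip tip is near (418,188), the tab reaches about (545,190), and the stop blocks are at (453–467,126–152) and (448–463,222–248).

```bash
python3 - <<'E'
from h import *
o=np.load('o1.npy',allow_pickle=True).item();c=cam('wrist',o)
f=lambda x,y,z:px2w(c,x/1.5625,y/1.5625,z)
P=[f(549,93,17),f(535,277,17),f(240,277,17),f(227,90,17)]
for p in P: print(p.round(1))
x=(P[0]+P[1]-P[2]-P[3])/2; y=(P[0]-P[1]+P[3]-P[2])/2
C=np.mean(P,0)
print('ctr',C,np.linalg.norm(x),np.linalg.norm(y),np.arctan2(x[1],x[0]),np.arctan2(-y[0],y[1]))
for n,q in dict(tile=[(262,127,30),(328,127,30),(330,244,30),(268,244,30)],guideend=[(222,111,26),(232,248,26)],gr=[(467,111,26),(463,262,26)],stopface=[(453,140,28),(448,235,28)],tab=[(545,170,35),(545,210,35)],tip=[(417,175,26),(417,203,26)]).items():
  for yaw in [-.09]:
    e=np.array([[np.cos(yaw),np.sin(yaw)],[-np.sin(yaw),np.cos(yaw)]])
    print(n,[(e@(f(*a)-C)[:2]).round(1) for a in q])
E
```

```text
[ 643.4 -183.2   17. ]
[ 634.7 -280.1   17. ]
[ 467.7 -265.4   17. ]
[ 477.4 -167.1   17. ]
ctr [ 555.77926091 -223.95646165   17.        ] 167.1752400732395 98.06209470208678 -0.092040927991275 -0.09427642054019263
tile [array([-62.9,  30.3]), array([-29.8,  30.4]), array([-30.6, -28.5]), array([-63.5, -28.5])]
guideend [array([-83.6,  38.3]), array([-84.2, -31.3])]
gr [array([40.2, 38.6]), array([ 41.1, -38.7])]
stopface [array([33.3, 24.5]), array([ 32.2, -23.8])]
tab [array([79.2,  9.8]), array([ 80.8, -10. ])]
tip [array([15.4,  7.2]), array([15.6, -7.2])]
```

The measurements agree with the given sizes. The stage centre is about (555.3, -224) with yaw -0.092, and the tile's rear edge is at stage x = -63. First I'll push the tile up to just short of the clip with the fingers shut, starting by going down behind it.

jog_arm --steps '[{"x": -0.0202, "y": 0.017, "z": -0.016, "wx": 0, "wy": 0, "wz": -0.004, "gripper": 0}, {"x": -0.0202, "y": 0.017, "z": -0.016, "wx": 0, "wy": 0, "wz": 0, "gripper": 0}, {"x": -0.0202, "y": 0.017, "z": -0.016, "wx": 0, "wy": 0, "wz": 0, "gripper": 0}, {"x": -0.0202, "y": 0.017, "z": -0.016, "wx": 0, "wy": 0, "wz": 0, "gripper": 0}, {"x": 0, "y": 0, "z": 0, "wx": 0, "wy": 0, "wz": 0, "gripper": 0}, {"x": 0, "y": 0, "z": 0, "wx": 0, "wy": 0, "wz": 0, "gripper": 0}, {"x": 0, "y": 0, "z": -0.007, "wx": 0, "wy": 0, "wz": 0, "gripper": 0}, {"x": 0, "y": 0, "z": -0.007, "wx": 0, "wy": 0, "wz": 0, "gripper": 0}, {"x": 0, "y": 0, "z": -0.007, "wx": 0, "wy": 0, "wz": 0, "gripper": 0}, {"x": 0, "y": 0, "z": -0.007, "wx": 0, "wy": 0, "wz": 0, "gripper": 0}, {"x": 0, "y": 0, "z": -0.007, "wx": 0, "wy": 0, "wz": 0, "gripper": 0}, {"x": 0, "y": 0, "z": -0.002, "wx": 0, "wy": 0, "wz": 0, "gripper": 0}, {"x": 0, "y": 0, "z": 0, "wx": 0, "wy": 0, "wz": 0, "gripper": 0}]'

```text
clock: 2.9
eef_pos: [472.2, -217.7, 25.1]
eef_rot: [-0.0, 0.739, 0.673, -0.0]
ft_force: [0.1, 1.1, -0.3]
gripper_width: 0.3
gripper_force: 0.0
```

jog_arm --steps '[{"x": 0.004, "y": 0.0006, "z": -0.0005, "wx": 0, "wy": 0, "wz": 0, "gripper": 0}, {"x": 0.005, "y": -0.0005, "z": -0.0005, "wx": 0, "wy": 0, "wz": 0, "gripper": 0}, {"x": 0.005, "y": -0.0005, "z": 0, "wx": 0, "wy": 0, "wz": 0, "gripper": 0}, {"x": 0.005, "y": -0.0005, "z": 0, "wx": 0, "wy": 0, "wz": 0, "gripper": 0}, {"x": 0.005, "y": -0.0005, "z": 0, "wx": 0, "wy": 0, "wz": 0, "gripper": 0}, {"x": 0.005, "y": -0.0005, "z": 0, "wx": 0, "wy": 0, "wz": 0, "gripper": 0}, {"x": 0.005, "y": -0.0005, "z": 0, "wx": 0, "wy": 0, "wz": 0, "gripper": 0}, {"x": 0.004, "y": -0.0004, "z": 0, "wx": 0, "wy": 0, "wz": 0, "gripper": 0}, {"x": 0.003, "y": -0.0003, "z": 0, "wx": 0, "wy": 0, "wz": 0, "gripper": 0}, {"x": 0.002, "y": -0.0002, "z": 0, "wx": 0, "wy": 0, "wz": 0, "gripper": 0}, {"x": 0, "y": 0, "z": 0, "wx": 0, "wy": 0, "wz": 0, "gripper": 0}]'

```text
clock: 4.0
eef_pos: [515.7, -221.2, 24.6]
eef_rot: [0.0, 0.739, 0.673, 0.0]
ft_force: [0.1, 0.6, 0.0]
gripper_width: 0.5
gripper_force: 0.0
```

```bash
cat >> h.py <<'E'
C=np.array([555.3,-224.]);yaw=-.092
E2=np.array([[np.cos(yaw),np.sin(yaw)],[-np.sin(yaw),np.cos(yaw)]])
def st(p): return E2@(np.asarray(p)[:2]-C)
E
python3 - <<'E'
from h import *
o=status.get_obs();np.save('o1.npy',o,allow_pickle=True)
im=vision.camera('wrist')[:,:,::-1];cv2.imwrite('pics/w3.png',cv2.resize(im,None,fx=1.5625,fy=1.5625,interpolation=cv2.INTER_CUBIC))
print(o['clock'],o['eef_pos'],st(o['eef_pos']))
E
```

```text
4.0 [ 515.747011   -221.17663829   24.57459394] [-39.64510179  -0.82232225]
```

View pics/w3.png

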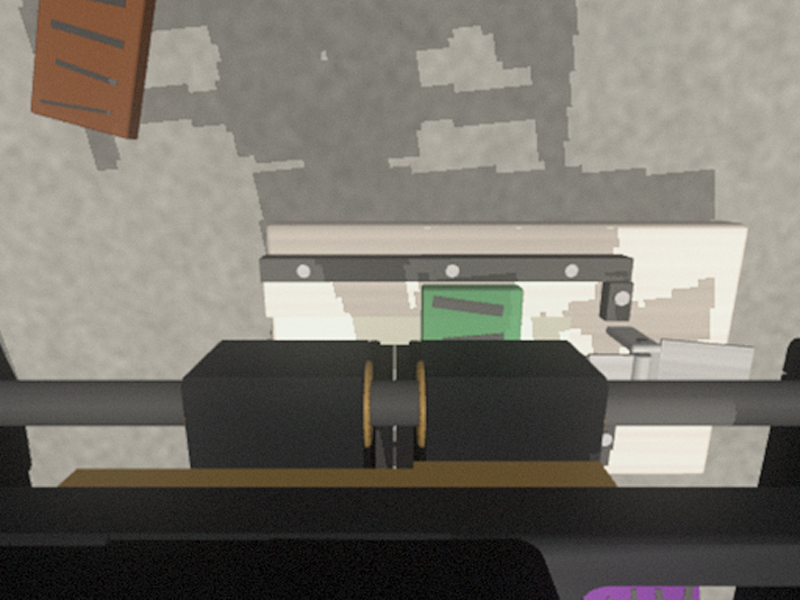

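The tile now spans (422–521, 287) with a gap before the stop block (603,283) and the clip (~590,357). I'll measure its edges.

```bash
python3 - <<'E'
from h import *
o=np.load('o1.npy',allow_pickle=True).item();c=cam('wrist',o)
f=lambda x,y,z:st(px2w(c,x/1.5625,y/1.5625,z)).round(1)
print('rear',f(423,287,30),f(423,338,30),'front',f(520,287,30),f(522,338,30),'stop',f(602,283,28),f(601,319,28),'guide end',f(261,257,26),'tip',f(588,357,26))
E
```

```text
rear [-29.7  31.3] [-29.5  13.7] front [ 2.2 31.3] [ 4.  13.6] stop [29.9 32.1] [30.9 19.6] guide end [-83.4  40.8] tip [28.7  5.1]
```

jog_arm --steps '[{"x": -0.004, "y": 0.0004, "z": 0, "wx": 0, "wy": 0, "wz": 0, "gripper": 0}, {"x": 0, "y": 0, "z": 0.015, "wx": 0, "wy": 0, "wz": 0, "gripper": 0}, {"x": 0, "y": 0, "z": 0.02, "wx": 0, "wy": 0, "wz": 0, "gripper": 1}, {"x": 0.0115, "y": -0.0009, "z": 0, "wx": 0, "wy": 0, "wz": 0, "gripper": 1}, {"x": 0.0115, "y": -0.0009, "z": 0, "wx": 0, "wy": 0, "wz": 0, "gripper": 1}, {"x": 0.0115, "y": -0.0009, "z": 0, "wx": 0, "wy": 0, "wz": 0, "gripper": 1}, {"x": 0.0115, "y": -0.0009, "z": 0, "wx": 0, "wy": 0, "wz": 0, "gripper": 1}, {"x": 0.0115, "y": -0.0009, "z": 0, "wx": 0, "wy": 0, "wz": 0, "gripper": 1}, {"x": 0, "y": 0, "z": 0, "wx": 0, "wy": 0, "wz": 0, "gripper": 1}, {"x": 0, "y": 0, "z": 0, "wx": 0, "wy": 0, "wz": 0, "gripper": 1}, {"x": 0, "y": 0, "z": 0, "wx": 0, "wy": 0, "wz": 0, "gripper": 1}, {"x": 0, "y": 0, "z": 0, "wx": 0, "wy": 0, "wz": 0, "gripper": 1}, {"x": 0, "y": 0, "z": 0, "wx": 0, "wy": 0, "wz": 0, "gripper": 1}, {"x": 0, "y": 0, "z": -0.008, "wx": 0, "wy": 0, "wz": 0, "gripper": 1}, {"x": 0, "y": 0, "z": -0.008, "wx": 0, "wy": 0, "wz": 0, "gripper": 1}, {"x": 0, "y": 0, "z": 0, "wx": 0, "wy": 0, "wz": 0, "gripper": 1}]'

```text
clock: 5.65
eef_pos: [567.6, -225.0, 41.9]
eef_rot: [-0.001, 0.739, 0.673, -0.001]
ft_force: [-0.3, -0.4, -0.0]
gripper_width: 86.7
gripper_force: 0.0
```

```bash
python3 - <<'E'
from h import *
o=status.get_obs();np.save('o1.npy',o,allow_pickle=True)
c=cam('scene');u,v=w2px(c,[555,-224,30]).astype(int);print(u,v)
im=vision.camera('scene')[:,:,::-1];s=vision.camera('wrist')[:,:,::-1]
a=cv2.resize(im[v-50:v+50,u-40:u+40],(400,500),interpolation=cv2.INTER_CUBIC)
b=cv2.resize(s[100:350,150:350],(400,500),interpolation=cv2.INTER_CUBIC)
cv2.imwrite('pics/s4.png',np.hstack([a,b]))
print(o['clock'],o['eef_pos'],st(o['eef_pos']),o['gripper_width'],o['ft_force'])
E
```

```text
173 228
5.65 [ 567.56181821 -225.03116418   41.85520344] [12.30469612  0.09969322] 86.73975294713988 [-0.34342503 -0.36024009 -0.03894159]
```

View pics/s4.png

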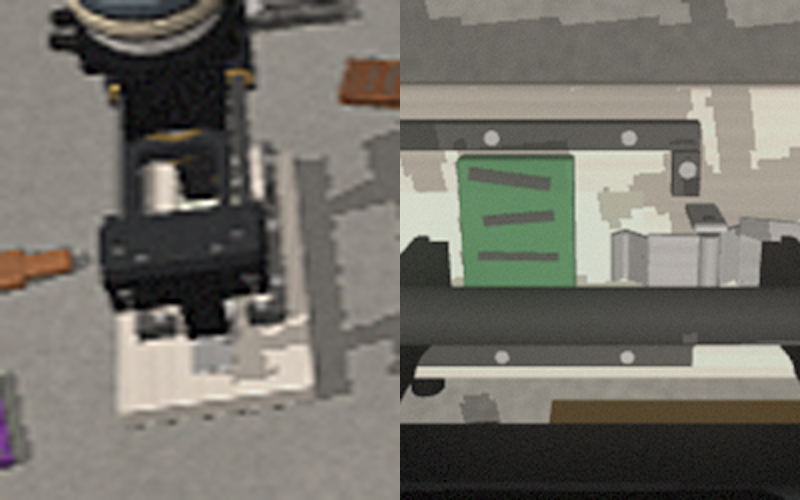

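The wrist crop shows the tile at crop x 460–574, the clip tip at 612, the left finger's inner face at about 450 and the right finger at about 760, over the tab. I'll check these against the stage.

```bash
python3 - <<'E'
from h import *
o=np.load('o1.npy',allow_pickle=True).item();c=cam('wrist',o)
f=lambda x,y,z:st(px2w(c,(x-400)/2+150,y/2+100,z)).round(1)
print('rear',f(460,160,30),f(466,285,30),'front',f(574,158,30),f(576,285,30),'tip',f(612,255,26),'stop',f(671,170,28),'f1',f(450,250,42),'f2',f(760,250,42))
E
```

```text
rear [-28.4  30.5] [-29.   -7.9] front [ 4. 31.] [ 4.1 -8. ] tip [14.9  0.1] stop [31.9 27. ] f1 [-29.8   7.8] f2 [55.4  7.7]
```

Clearances are good: finger 1 sits about 2 mm behind the tile, and finger 2 is over the tab at about 56–70. Pressing down now.

jog_arm --steps '[{"x": 0, "y": 0, "z": -0.004, "wx": 0, "wy": 0, "wz": 0, "gripper": 1}, {"x": 0, "y": 0, "z": -0.004, "wx": 0, "wy": 0, "wz": 0, "gripper": 1}, {"x": 0, "y": 0, "z": -0.002, "wx": 0, "wy": 0, "wz": 0, "gripper": 1}, {"x": 0, "y": 0, "z": -0.002, "wx": 0, "wy": 0, "wz": 0, "gripper": 1}, {"x": 0, "y": 0, "z": -0.002, "wx": 0, "wy": 0, "wz": 0, "gripper": 1}, {"x": 0, "y": 0, "z": -0.0015, "wx": 0, "wy": 0, "wz": 0, "gripper": 1}, {"x": 0, "y": 0, "z": -0.0015, "wx": 0, "wy": 0, "wz": 0, "gripper": 1}, {"x": 0, "y": 0, "z": -0.001, "wx": 0, "wy": 0, "wz": 0, "gripper": 1}, {"x": 0, "y": 0, "z": 0, "wx": 0, "wy": 0, "wz": 0, "gripper": 1}]'

```text
clock: 6.65
eef_pos: [567.8, -225.2, 25.9]
eef_rot: [-0.001, 0.74, 0.673, -0.001]
ft_force: [-4.8, 0.9, 7.5]
gripper_width: 86.9
gripper_force: 4.0
```

```bash
python3 - <<'E'
from h import *
o=status.get_obs();np.save('o1.npy',o,allow_pickle=True)
s=vision.camera('wrist')[:,:,::-1]
cv2.imwrite('pics/s5.png',cv2.resize(s[130:330,150:350],(600,600),interpolation=cv2.INTER_CUBIC))
print(o['clock'],o['eef_pos'],st(o['eef_pos']),o['gripper_width'],o['ft_force'],o['moment'])
E
```

```text
6.65 [ 567.76867333 -225.19356498   25.87188424] [12.52559625 -0.04301695] 86.89398012829231 [-4.83003983  0.92473656  7.47863617] [ 0.16810038  0.64362543 -0.01685769]
```

View pics/s5.png

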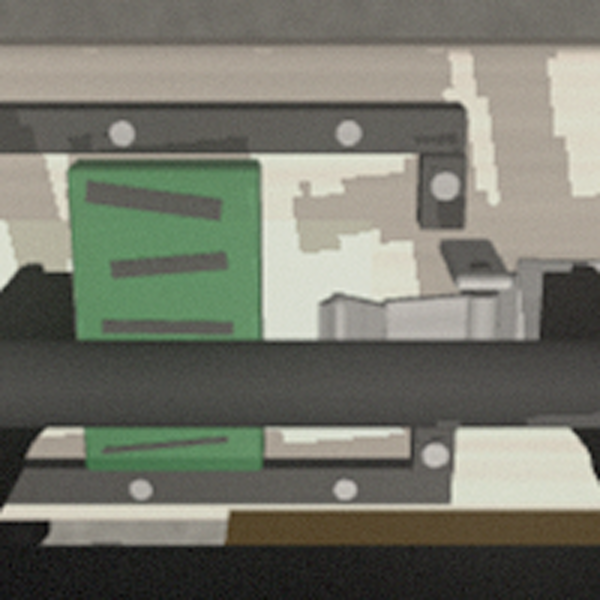

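The clip is lifting: the tip is raised at (330,315), and the tile is untouched with finger 1 behind it. At z = 25.9 the angle is only about 0.23 rad, so I'll press about 2 mm further.

jog_arm --steps '[{"x": 0, "y": 0, "z": -0.001, "wx": 0, "wy": 0, "wz": 0, "gripper": 1}, {"x": 0, "y": 0, "z": -0.001, "wx": 0, "wy": 0, "wz": 0, "gripper": 1}, {"x": 0, "y": 0, "z": -0.0005, "wx": 0, "wy": 0, "wz": 0, "gripper": 1}, {"x": 0, "y": 0, "z": 0, "wx": 0, "wy": 0, "wz": 0, "gripper": 1}, {"x": 0, "y": 0, "z": 0, "wx": 0, "wy": 0, "wz": 0, "gripper": 1}]'

```text
clock: 7.2
eef_pos: [567.1, -225.1, 24.4]
eef_rot: [-0.001, 0.74, 0.673, -0.002]
ft_force: [-9.3, 2.2, 13.9]
gripper_width: 86.7
gripper_force: 7.3
```

Fz is 14 N at z = 24.4, so the tab is about level and the clip is at roughly 0.30. Next I'll close the fingers in step with a forward shift: finger 2 stays on the tab while finger 1 slides the tile in. I'll check halfway.

jog_arm --newtons 20 --steps '[{"x": 0.001, "y": -0.0001, "z": 0, "wx": 0, "wy": 0, "wz": 0, "gripper": 0.98}, {"x": 0.001, "y": -0.0001, "z": 0, "wx": 0, "wy": 0, "wz": 0, "gripper": 0.96}, {"x": 0.001, "y": -0.0001, "z": 0, "wx": 0, "wy": 0, "wz": 0, "gripper": 0.94}, {"x": 0.001, "y": -0.0001, "z": 0, "wx": 0, "wy": 0, "wz": 0, "gripper": 0.92}, {"x": 0.001, "y": -0.0001, "z": 0, "wx": 0, "wy": 0, "wz": 0, "gripper": 0.9}, {"x": 0.001, "y": -0.0001, "z": 0, "wx": 0, "wy": 0, "wz": 0, "gripper": 0.88}]'

```text
clock: 7.8
eef_pos: [571.7, -225.6, 24.3]
eef_rot: [-0.002, 0.74, 0.673, -0.003]
ft_force: [-12.6, 2.4, 17.0]
gripper_width: 77.5
gripper_force: 8.8
```

```bash
python3 - <<'E'
from h import *
o=status.get_obs();np.save('o1.npy',o,allow_pickle=True)
s=vision.camera('wrist')[:,:,::-1];t=vision.camera('scene')[:,:,::-1]
u,v=173,228
cv2.imwrite('pics/s6.png',np.hstack([cv2.resize(s[190:330,170:350],(540,420),interpolation=cv2.INTER_CUBIC),cv2.resize(t[v-15:v+45,u-18:u+18],(252,420),interpolation=cv2.INTER_CUBIC)]))
print(o['clock'],o['eef_pos'],st(o['eef_pos']),o['gripper_width'],o['ft_force'],o['moment'])
E
```

```text
7.8 [ 571.66103864 -225.57203297   24.25521605] [16.43627064 -0.06229172] 77.50876543211142 [-12.60476996   2.39930973  17.00513498] [0.48330873 2.14770807 0.02962454]
```

View pics/s6.png

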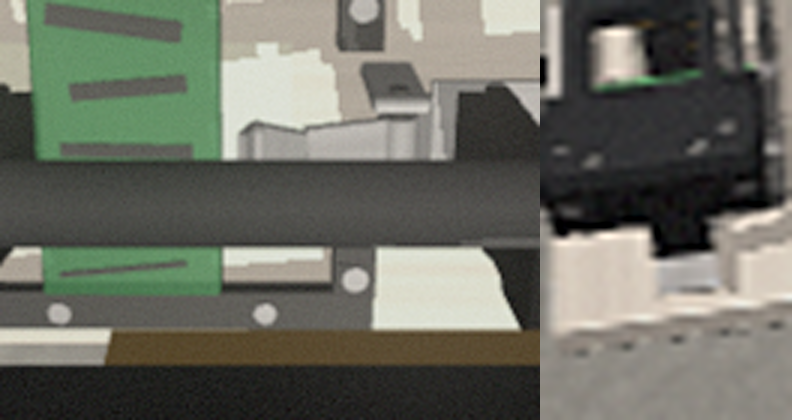

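The tile front edge (crop x 220) is just short of the raised clip tip (240,125). I'll estimate the tip height from its known half-width (y = 7.5).

```bash
python3 - <<'E'
from h import *
o=np.load('o1.npy',allow_pickle=True).item();c=cam('wrist',o)
for z in (26,28,30,32,34,36): print(z,'tip',st(px2w(c,170+243/3,190+130/3,z)).round(1),'tile',st(px2w(c,170+220/3,190+100/3,z)).round(1),'stop',st(px2w(c,170+337/3,190+40/3,z)).round(1))
E
```

```text
26 tip [16.2  3.3] tile [12.   9.1] stop [33.  20.5]
28 tip [16.2  4.1] tile [12.1  9.9] stop [32.8 21.1]
30 tip [16.2  5. ] tile [12.2 10.6] stop [32.6 21.7]
32 tip [16.2  5.8] tile [12.2 11.4] stop [32.4 22.3]
34 tip [16.2  6.6] tile [12.3 12.1] stop [32.2 22.9]
36 tip [16.3  7.4] tile [12.4 12.9] stop [32.  23.5]
```

The tip is at about 34–36 mm and the tile top at 30 mm, so it clears. Continuing.

jog_arm --newtons 20 --steps '[{"x": 0.001, "y": -0.0001, "z": 0, "wx": 0, "wy": 0, "wz": 0, "gripper": 0.86}, {"x": 0.001, "y": -0.0001, "z": 0, "wx": 0, "wy": 0, "wz": 0, "gripper": 0.84}, {"x": 0.001, "y": -0.0001, "z": 0, "wx": 0, "wy": 0, "wz": 0, "gripper": 0.82}, {"x": 0.001, "y": -0.0001, "z": 0, "wx": 0, "wy": 0, "wz": 0, "gripper": 0.8}, {"x": 0.001, "y": -0.0001, "z": 0, "wx": 0, "wy": 0, "wz": 0, "gripper": 0.78}, {"x": 0.001, "y": -0.0001, "z": 0, "wx": 0, "wy": 0, "wz": 0, "gripper": 0.76}, {"x": 0.001, "y": -0.0001, "z": 0, "wx": 0, "wy": 0, "wz": 0, "gripper": 0.74}, {"x": 0.001, "y": -0.0001, "z": 0, "wx": 0, "wy": 0, "wz": 0, "gripper": 0.72}, {"x": 0.001, "y": -0.0001, "z": 0, "wx": 0, "wy": 0, "wz": 0, "gripper": 0.7}]'

```text
clock: 8.8
eef_pos: [579.4, -226.3, 24.2]
eef_rot: [-0.003, 0.74, 0.673, -0.004]
ft_force: [-15.5, 2.7, 18.5]
gripper_width: 61.9
gripper_force: 9.7
```

jog_arm --newtons 20 --steps '[{"x": 0.0003, "y": 0, "z": 0, "wx": 0, "wy": 0, "wz": 0, "gripper": 0.68}, {"x": 0.0003, "y": 0, "z": 0, "wx": 0, "wy": 0, "wz": 0, "gripper": 0.66}, {"x": 0.0003, "y": 0, "z": 0, "wx": 0, "wy": 0, "wz": 0, "gripper": 0.65}, {"x": 0, "y": 0, "z": 0, "wx": 0, "wy": 0, "wz": 0, "gripper": 0.65}]'

```text
clock: 9.2
eef_pos: [582.1, -226.6, 24.3]
eef_rot: [-0.002, 0.74, 0.673, -0.002]
ft_force: [-10.7, 2.5, 15.3]
gripper_width: 57.0
gripper_force: 7.8
```

jog_arm --newtons 20 --steps '[{"x": 0, "y": 0, "z": 0, "wx": 0, "wy": 0, "wz": 0, "gripper": 0.64}, {"x": 0, "y": 0, "z": 0, "wx": 0, "wy": 0, "wz": 0, "gripper": 0.63}, {"x": 0, "y": 0, "z": 0, "wx": 0, "wy": 0, "wz": 0, "gripper": 0.63}]'

```text
clock: 9.5
eef_pos: [581.8, -226.6, 24.2]
eef_rot: [-0.002, 0.74, 0.673, -0.003]
ft_force: [-8.8, 1.7, 15.0]
gripper_width: 55.2
gripper_force: 10.5
```

jog_arm --newtons 20 --steps '[{"x": 0.001, "y": -0.0001, "z": 0, "wx": 0, "wy": 0, "wz": 0, "gripper": 0.63}, {"x": 0.001, "y": -0.0001, "z": 0, "wx": 0, "wy": 0, "wz": 0, "gripper": 0.63}, {"x": 0, "y": 0, "z": 0, "wx": 0, "wy": 0, "wz": 0, "gripper": 0.63}]'

```text
clock: 9.8
eef_pos: [581.8, -226.6, 24.0]
eef_rot: [-0.004, 0.74, 0.673, -0.004]
ft_force: [-12.9, 3.3, 19.1]
gripper_width: 55.2
gripper_force: 12.6
```

```bash
python3 - <<'E'
from h import *
o=status.get_obs();np.save('o1.npy',o,allow_pickle=True)
s=vision.camera('wrist')[:,:,::-1];cv2.imwrite('pics/s7.png',s)
print(o['clock'],o['eef_pos'],st(o['eef_pos']),o['gripper_width'],o['ft_force'])
c=cam('wrist',o)
# tile edges by green mask, rows across stage y
h=cv2.cvtColor(s,cv2.COLOR_BGR2HSV);m=(h[...,0]>45)&(h[...,0]<80)&(h[...,1]>60)
for v in range(170,300,6):
    x=np.flatnonzero(m[v]); 
    if len(x)>15: print(v,st(px2w(c,x[0],v,30)).round(1),st(px2w(c,x[-1]+1,v,30)).round(1))
E
```

```text
9.8 [ 581.76061236 -226.56415797   24.02988427] [26.5842799  -0.12237041] 55.17352320828287 [-12.87385435   3.34581729  19.10021529]
188 [ 0.2 29.9] [33.2 29.9]
194 [ 0.1 26.7] [33.2 26.7]
200 [ 0.5 23.5] [33.2 23.5]
206 [ 0.3 20.2] [33.2 20.3]
212 [ 0.2 16.9] [32.7 17. ]
218 [ 0.  13.6] [162.6  13.8]
224 [-0.1 10.2] [32.8 10.3]
230 [-0.3  6.8] [32.8  6.9]
236 [0.1 3.4] [14.6  3.4]
272 [  0.8 -18. ] [ 30.2 -17.9]
278 [-111.7  -22.1] [ 33.  -21.6]
284 [ -0.  -25.4] [167.8 -24.8]
```

The tile is home and square: its front edge is at stage x = 33 on both sides, and pushing harder gave no movement. Next I'll draw finger 1 off the tile while still holding the tab, then let the clip down gently.

jog_arm --newtons 20 --steps '[{"x": -0.001, "y": 0.0001, "z": 0, "wx": 0, "wy": 0, "wz": 0, "gripper": 0.65}, {"x": -0.001, "y": 0.0001, "z": 0, "wx": 0, "wy": 0, "wz": 0, "gripper": 0.67}, {"x": -0.001, "y": 0.0001, "z": 0, "wx": 0, "wy": 0, "wz": 0, "gripper": 0.69}, {"x": -0.001, "y": 0.0001, "z": 0, "wx": 0, "wy": 0, "wz": 0, "gripper": 0.71}, {"x": -0.001, "y": 0.0001, "z": 0, "wx": 0, "wy": 0, "wz": 0, "gripper": 0.73}, {"x": 0, "y": 0, "z": 0, "wx": 0, "wy": 0, "wz": 0, "gripper": 0.73}]'

```text
clock: 10.45
eef_pos: [578.5, -226.3, 24.3]
eef_rot: [-0.002, 0.74, 0.673, -0.003]
ft_force: [-12.4, 2.8, 17.2]
gripper_width: 63.0
gripper_force: 8.7
```

jog_arm --steps '[{"x": 0, "y": 0, "z": 0.001, "wx": 0, "wy": 0, "wz": 0, "gripper": 0.73}, {"x": -0.0005, "y": 0, "z": 0.001, "wx": 0, "wy": 0, "wz": 0, "gripper": 0.73}, {"x": -0.0005, "y": 0, "z": 0.001, "wx": 0, "wy": 0, "wz": 0, "gripper": 0.73}, {"x": -0.0005, "y": 0, "z": 0.001, "wx": 0, "wy": 0, "wz": 0, "gripper": 0.73}, {"x": -0.0005, "y": 0, "z": 0.001, "wx": 0, "wy": 0, "wz": 0, "gripper": 0.73}, {"x": 0, "y": 0, "z": 0.001, "wx": 0, "wy": 0, "wz": 0, "gripper": 0.73}, {"x": 0, "y": 0, "z": 0.0015, "wx": 0, "wy": 0, "wz": 0, "gripper": 0.73}, {"x": 0, "y": 0, "z": 0.0015, "wx": 0, "wy": 0, "wz": 0, "gripper": 0.73}, {"x": 0, "y": 0, "z": 0.0015, "wx": 0, "wy": 0, "wz": 0, "gripper": 0.73}, {"x": 0, "y": 0, "z": 0.002, "wx": 0, "wy": 0, "wz": 0, "gripper": 0.73}, {"x": 0, "y": 0, "z": 0.003, "wx": 0, "wy": 0, "wz": 0, "gripper": 0.73}, {"x": 0, "y": 0, "z": 0.005, "wx": 0, "wy": 0, "wz": 0, "gripper": 0.73}]'

```text
clock: 11.65
eef_pos: [579.6, -226.4, 43.6]
eef_rot: [-0.0, 0.739, 0.673, -0.0]
ft_force: [0.7, -0.3, -0.7]
gripper_width: 63.6
gripper_force: 0.0
```

Free of contact. I'll rise clear, shift sideways and take the last look.

jog_arm --steps '[{"x": 0, "y": 0, "z": 0.02, "wx": 0, "wy": 0, "wz": 0, "gripper": 0.73}, {"x": 0, "y": 0, "z": 0.03, "wx": 0, "wy": 0, "wz": 0, "gripper": 0.73}, {"x": -0.01, "y": -0.02, "z": 0.03, "wx": 0, "wy": 0, "wz": 0, "gripper": 0.73}, {"x": -0.01, "y": -0.03, "z": 0, "wx": 0, "wy": 0, "wz": 0, "gripper": 0.73}, {"x": 0, "y": 0, "z": 0, "wx": 0, "wy": 0, "wz": 0, "gripper": 0.73}, {"x": 0, "y": 0, "z": 0, "wx": 0, "wy": 0, "wz": 0, "gripper": 0.73}]'

```text
clock: 12.25
eef_pos: [559.2, -277.3, 123.7]
eef_rot: [0.0, 0.74, 0.672, -0.0]
ft_force: [0.4, 1.4, 0.1]
gripper_width: 63.5
gripper_force: 0.0
```

```bash
python3 - <<'E'
from h import *
o=status.get_obs();c=cam('wrist',o)
s=vision.camera('wrist')[:,:,::-1];t=vision.camera('top')[:,:,::-1]
u,v=w2px(c,[565,-224,25]).astype(int);v=max(v,75)
cv2.imwrite('pics/s8.png',np.hstack([cv2.resize(s[v-75:v+75,u-110:u+110],(440,300),interpolation=cv2.INTER_CUBIC)
 ,cv2.resize(t[110:290,140:400],(360,300))]))
print(o['clock'],o['eef_pos'],u,v)
h=cv2.cvtColor(s,cv2.COLOR_BGR2HSV);m=(h[...,0]>45)&(h[...,0]<80)&(h[...,1]>60)
for r in range(v-60,v+60,8):
    x=np.flatnonzero(m[r]); 
    if len(x)>15: print(r,st(px2w(c,x[0],r,30)).round(1),st(px2w(c,x[-1]+1,r,30)).round(1))
E
```

```text
12.25 [ 559.20124522 -277.33575393  123.72803166] 252 129
93 [-0.  29.3] [32.9 29.1]
101 [-0.1 23.2] [33.  23.1]
109 [-0.2 17.1] [33.1 17. ]
117 [-0.3 11. ] [32.5 10.8]
125 [0.4 4.7] [14.1  4.7]
133 [ 0.4 -1.6] [14.1 -1.7]
141 [ 0.3 -8. ] [26.3 -8.1]
149 [  0.2 -14.5] [ 32.9 -14.7]
157 [  0.1 -21.1] [ 33.1 -21.2]
165 [  0.  -27.8] [ 33.2 -27.9]
```

View pics/s8.png

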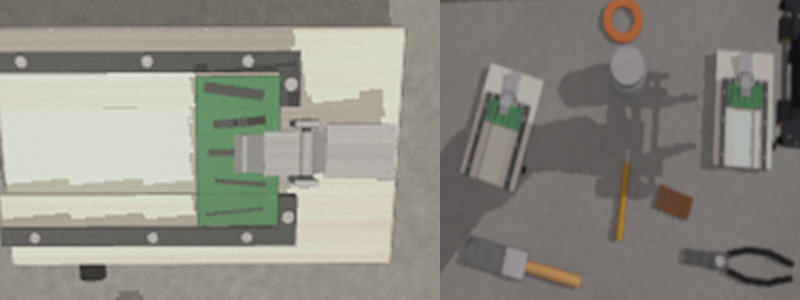

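The trial tile is fully home, spanning (195–280, 75–225) in the crop and touching both stops. The clip tip rests on it at (245,152), and the reference stage and the bystanders in view have not moved. Handing in.

```bash
python3 -c "
from bench import workorder
print(workorder.finish_job())"
```

```text
the job is handed in; nothing more can be done
None
```

The trial tile is home against both end stops with the clip down on it, the arm is clear, and the job was handed in at about 12 s with nothing else in view disturbed.

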